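# Make up the pellet kit and the liquid kit for the infrared spectrometer

### The arm

A 6-joint arm with a two-finger parallel gripper is mounted at the origin on the work surface. World frame = base frame: x ahead of the robot, y to its left, z up, the work surface at z = 0. Lengths are in m, angles in rad, forces in N, time in s.
With the tool pointing down it reaches from about 0.4 to 0.825 m from the base axis. Payload 7 kg.
Tool frame: the origin (TCP) lies at the very end of the fingers, on their centre line; the grasp point (between the pads) lies 19 mm behind it; z points along the fingers, y is the direction in which the jaws open and shut (so a half turn about z gives the same grasp; the last joint's range is limited). The gripper opens to 88 mm and grips with 3 to 60 N. Pads are 19 mm wide; open, the fingers measure 130 mm over their backs; the gripper's body (78 mm by 193 mm) begins 47 mm behind the grasp point.
Start: joints at [-0.834, 0.359, 0.012, 0, -1.224, -0.288], TCP at [0.293, -0.608, 0.227] pointing down, gripper open.
Joint ranges: [-3.07, 3.07], [-1.43, 2.12], [-1.02, 1.25], [-3.03, 1.67], [-3.05, -0], [-3.03, 3.03]. Speed limits (rad/s): [2.39, 2.39, 3.01, 3.14, 3.14, 3.14].

### API

Orientations are given as a unit quaternion [x, y, z, w].
In Python, from bench import r, grab_frame, calibration, job_done gives the robot as it stands. The module is installed in compiled form; this text tells all that it offers.
- The arm moves only by the tool apply_moves, never from a script. Its argument "motion" is a list of rows, each a list of 7 numbers: the turn, a rotation vector about the tool's x, y, z in rad, then the shift along the tool's x, y, z in mm, then the gripper's target within -1 to 1 (fully open at 1, half-way at 0, shut at -1). In form: [[wx, wy, wz, dx, dy, dz, fingers], ...]. A call has 1 to 20 rows; each row is the pose to reach, as a shift and turn from the pose measured when the call began, along the tool's axes at that moment; what a row does not reach only later rows make up. A row lasts 1/12 s, in which the tool goes at most 41.7 mm and 7.16 degrees, less where a joint would pass 70% of its speed; a pose out of reach is approached as far as the arm can. A call with a gripper value outside its range is refused whole. The fingers move at their own pace and stop on an object; "newtons" is the grip in N (left out, the last holds). Time passes only in rows, so rows that repeat a pose let the fingers close. It gives the time, the measured TCP pose, the force and the opening at its end, in the units of the state.
- r.state(): the state, without advancing time (a new reading comes with each control period).
- grab_frame(name): name is "scene" or "side" or "wrist"; returns the picture (400x640x3 uint8, red, green, blue); there is no depth.
- calibration(name): a dict with "K" (3x3 intrinsics, pixels), "view" (4x4, takes a point from world to camera coordinates); the wrist camera has in their place "mount" (4x4, takes a point from camera to tool coordinates, whose origin is the TCP and whose axes are the flange's). Camera axes: x right, y up, looking along -z (the intrinsics and any distortion apply to the point x, -y, -z); pixel columns grow to the right and rows downward; lengths in m; the calibration is good to about 2 mm. A picture is of the moment at which its call begins: read the wrist's pose just before it. calibration takes no time and is no camera call.
- job_done(): hands the job in, once; it reports no verdict.
The state is a dict: "clock": time; "joint_pos": joint angles; "dq": joint speeds; "effort": joint torques, N m; "ee_pos": TCP position; "tcp_rot": TCP orientation; "contact_force": force on the tool from outside, world axes, zero at the start; "ft_torque": the same for the moment, N m; "grip_width": finger opening in m.
Only numpy, scipy, OpenCV 4.12 (cv2) and the standard library are available. Lean on these libraries where they do the work, as an engineer would, in place of code of your own. Each camera call takes 0.05 s, during which the arm holds its last target.

### The job

Make up two sample kits from the stock on the bench, everything upright on the tray floor with one piece to a compartment: in the three-compartment tray the mortar goes in the wide compartment, the steel pellet die in the middle one and the short amber jar in the narrow one; in the two-compartment tray the liquid cell goes in the wide compartment and the tall amber bottle in the narrow one. Set each piece down gently without dropping it or letting it fall over, and leave the beaker, the wash bottle and the tissue box where they stand.

Things in the scene. Friction and masses are not known exactly. Their poses are not given: they have to be found in the camera images.
- mortar: small white ceramic mortar, an open round cup 60 mm across (outside) and 42 mm high; its sides are vertical from 22 mm up to the rim, below that it narrows to a 44 mm foot; wall 5 mm; about 150 g; origin at the centre of its underside, z up
- die: steel pellet die, a stepped cylinder: base 46 mm across and 22 mm high, above it a neck 30 mm across up to 60 mm, the full height; about 400 g; origin at the centre of its underside, z up
- jar: short, squat amber glass jar with a broad white screw cap (upper 14 mm), 40 mm across all the way up and 42 mm high; about 60 g; origin at the centre of its underside, z up
- bottle: tall, slim amber glass bottle with white screw cap, 34 mm across and 85 mm high, straight sides to 58 mm, then narrowing to a neck and a 22 mm cap; about 80 g; origin at the centre of its underside, z up
- cell: liquid cell for the spectrometer: black foot 64 mm (its x) by 40 mm (its y), 8 mm high, carrying an upright aluminium block 60 mm (x) by 22 mm (y) with a round window in its two broad faces, top at 52 mm; gripped across the 22 mm; about 150 g; origin at the centre of its underside, z up; may start at any yaw
- tray3: flat grey metal tray with THREE compartments in a row (the pellet tray), 252 mm (its x) by 100 mm (its y), fixed to the bench; floor 3 mm thick, walls and dividers 5 mm thick with their tops at 10 mm. Origin at the centre of its underside, z up. Compartments are 90 mm in y, centred on y = 0; along x: narrow one 64 mm, centre at x = -89 mm; middle one 76 mm, centre at x = -14 mm; wide one 92 mm, centre at x = +75 mm
- tray2: flat grey metal tray with TWO compartments in a row (the liquid tray), 167 mm (its x) by 100 mm (its y), fixed to the bench; floor 3 mm thick, walls and divider 5 mm thick with their tops at 10 mm. Origin at the centre of its underside, z up. Compartments are 90 mm in y, centred on y = 0; along x: narrow one 60 mm, centre at x = -48.5 mm; wide one 92 mm, centre at x = +32.5 mm
- beaker: bystander: clear open beaker, 70 mm across, 90 mm high, loose; origin at the centre of its underside, z up
- washbottle: bystander: white plastic wash bottle, 70 mm across, with a bent spout, 175 mm high, loose; origin at the centre of its underside, z up
- tissuebox: bystander: pale grey-blue tissue box 85 mm (x) by 120 mm (y), 70 mm high, loose; origin at the centre of its underside, z up
Things that resemble listed ones, but are neither listed nor needed, are in the scene too. What is shaped like the cell but yellow is not meant. Leave any brown look-alike of the jar alone.

How it is judged:
At the end, for the whole second after the job is handed in: Each piece is released, at rest and upright (0.12 rad) on the floor of its own compartment (under 7 mm up), centre off the compartment centre in tray x, y by at most: mortar 18, 17 mm; die 17, 24; jar 14, 27; cell 27, 27; bottle 15, 30 (x of jar in the frame of tray3 between -0.103 and -0.075 m and y of jar in the frame of tray3 between -0.027 and 0.027 m and z of each of jar, die, mortar in the frame of tray3 below 0.007 m and angle between each of jar, die, mortar, bottle, cell's own z axis and vertical below 0.12 rad and linear speed of each of jar, die, mortar, bottle, cell below 0.02 m/s and x of die in the frame of tray3 between -0.031 and 0.003 m and y of die in the frame of tray3 between -0.024 and 0.024 m and x of mortar in the frame of tray3 between 0.057 and 0.093 m and y of mortar in the frame of tray3 between -0.017 and 0.017 m and x of bottle in the frame of tray2 between -0.0635 and -0.0335 m and y of bottle in the frame of tray2 between -0.03 and 0.03 m and z of each of bottle, cell in the frame of tray2 below 0.007 m and x of cell in the frame of tray2 between 0.0055 and 0.0595 m and y of cell in the frame of tray2 between -0.027 and 0.027 m); the robot touches nothing.
It fails at once if the beaker, wash bottle or tissue box is pushed more than 25 mm (distance of any of beaker, washbottle, tissuebox from where it was at the start of the episode above 0.025 m).
It fails at once if the beaker, wash bottle or tissue box is knocked over (angle between any of beaker, washbottle, tissuebox's own z axis and vertical above 0.4 rad).
It fails at once if a piece is dropped (faster than 0.7 m/s, a fall of some 25 mm, while the fingers do not touch it) ((linear speed of jar above 0.7 m/s and contact force between the fingers and jar below 0.05 N) or (linear speed of die above 0.7 m/s and contact force between the fingers and die below 0.05 N) or (linear speed of mortar above 0.7 m/s and contact force between the fingers and mortar below 0.05 N) or (linear speed of bottle above 0.7 m/s and contact force between the fingers and bottle below 0.05 N) or (linear speed of cell above 0.7 m/s and contact force between the fingers and cell below 0.05 N)).
It fails at once if a piece falls over (angle between any of jar, die, mortar, bottle, cell's own z axis and vertical above 0.9 rad).
It also fails if it takes over 104 s, if anything falls off the work surface, if the arm or the gripper's body presses on something with over 40 N, if the wrist force passes 120 N, or if a joint passes its speed limit or range.

## Working session

There is one attempt and no reset: what is moved stays moved. The work goes in short steps, Python scripts to look and compute and a tool call to move; the robot and the scene stay as the last step left them, time stands still between calls to the robot, and variables do not carry over. Pictures are saved under pics/ and viewed, and the job is handed in when it is done.

Besides the shell and the picture viewer there is one more tool, called after "Emit:" as name([rows], argument=value, ...), one row to a line, values as JSON. apply_moves: Moves the arm, as the interface text tells. Its arguments: {"type":"object","properties":{"motion":{"type":"array","items":{"type":"array","items":{"type":"number"}}},"newtons":{"type":"number"}},"required":["motion"]}

```bash
mkdir -p pics; cat > h.py <<'E'
import numpy as np, cv2
from bench import r, grab_frame, calibration, job_done
def save(n,f): cv2.imwrite(f'pics/{n}.png',cv2.cvtColor(f,cv2.COLOR_RGB2BGR))
E
python3 - <<'E'
from h import *
for n in ["scene","side","wrist"]:
    s=r.state()
    f=grab_frame(n); save(n+'0',f); np.save(n+'0.npy',f)
    c=calibration(n); print(n,{k:(np.round(v,4).tolist() if hasattr(v,'shape') else v) for k,v in c.items()})
print({k:np.round(v,4).tolist() for k,v in r.state().items()})
E
```

```text
scene {'K': [[393.0713, 0.0, 330.111], [0.0, 393.0713, 198.1447], [0.0, 0.0, 1.0]], 'view': [[-0.4739, 0.8806, -0.0009, 0.2872], [-0.5232, -0.2807, 0.8047, 0.2757], [0.7083, 0.3818, 0.5937, -1.3466], [0.0, 0.0, 0.0, 1.0]]}
side {'K': [[490.4033, 0.0, 313.8092], [0.0, 490.4033, 201.7971], [0.0, 0.0, 1.0]], 'view': [[-0.9625, -0.2712, -0.0086, 0.5539], [0.1896, -0.695, 0.6936, -0.1587], [-0.1941, 0.666, 0.7203, -1.0823], [0.0, 0.0, 0.0, 1.0]]}
wrist {'K': [[283.1772, 0.0, 317.7968], [0.0, 283.1772, 200.5426], [0.0, 0.0, 1.0]], 'mount': [[-0.0005, 0.9604, 0.2786, 0.075], [1.0, 0.0007, -0.0005, -0.0004], [-0.0007, 0.2786, -0.9604, -0.1587], [0.0, 0.0, 0.0, 1.0]]}
{'clock': 0.15, 'joint_pos': [-0.8339, 0.3593, 0.0113, -0.0002, -1.2241, -0.2882], 'dq': [-0.0017, -0.0021, 0.0018, 0.0036, -0.0028, 0.0016], 'effort': [-0.0013, -58.3276, 29.329, 7.0011, 0.0088, -0.0001], 'ee_pos': [0.2927, -0.6079, 0.2258], 'tcp_rot': [-0.2224, 0.9749, 0.0006, -0.0002], 'contact_force': [0.42, -0.6553, 0.4235], 'ft_torque': [0.0196, -0.0237, -0.0093], 'grip_width': 0.0875}
```

View pics/scene0.png

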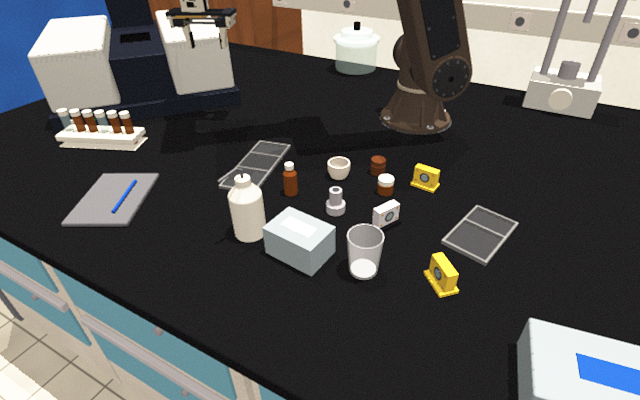

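View pics/side0.png

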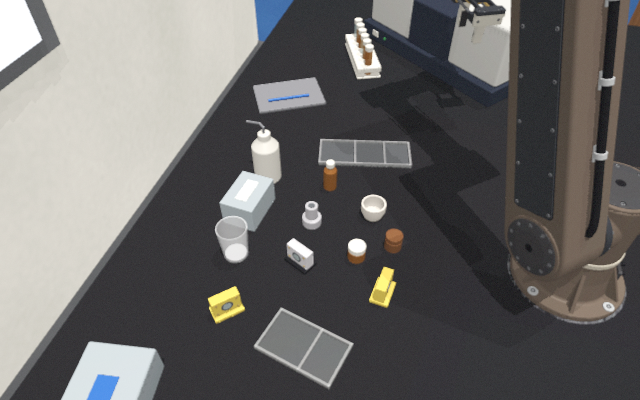

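View pics/wrist0.png

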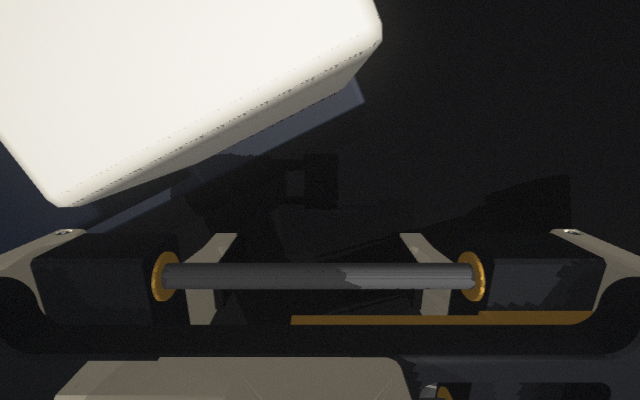

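```bash
python3 - <<'E'
from h import *
a=np.load('scene0.npy')[130:310,210:530]; save('c1',cv2.resize(a,None,fx=2.5,fy=2.5,interpolation=cv2.INTER_CUBIC))
a=np.load('side0.npy')[130:390,190:450]; save('c2',cv2.resize(a,None,fx=2.3,fy=2.3,interpolation=cv2.INTER_CUBIC))
E
```

```text
(no output)
```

View pics/c1.png

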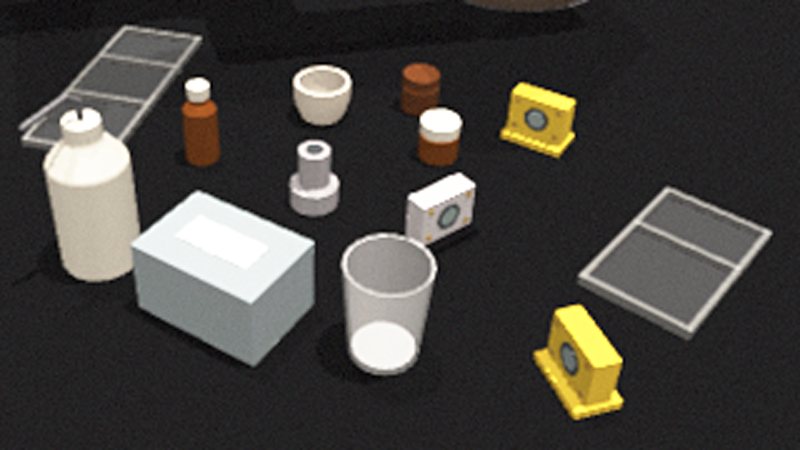

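View pics/c2.png

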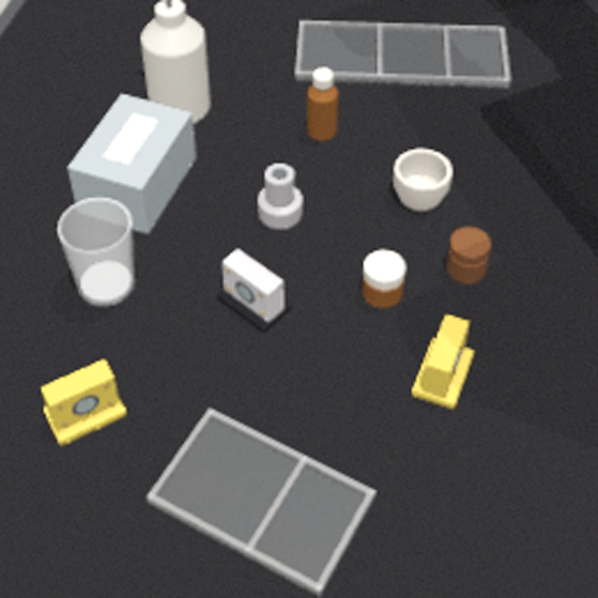

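```bash
cat >> h.py <<'E'
def ray(cam,px):
    c=calibration(cam); K=c['K'];V=np.array(c['view'])
    d=c.get('dist',c.get('distortion'))
    u=np.array([(px[0]-K[0][2])/K[0][0],-(px[1]-K[1][2])/K[1][1],-1.])
    R=V[:3,:3];t=V[:3,3]
    return -R.T@t, R.T@u
def onz(cam,px,z):
    o,d=ray(cam,px); return o+d*(z-o[2])/d[2]
def rect(corners,w,h):
    # corners order: (+w,-h?) best fit over cyclic orders handled by caller
    m=np.array([[-w,-h],[w,-h],[w,h],[-w,h]])/2
    best=None
    P=np.array(corners)[:,:2]
    for k in range(4):
        Q=np.roll(m,k,0)
        a=Q-Q.mean(0);b=P-P.mean(0)
        U,S,Vt=np.linalg.svd(a.T@b); R=(Vt.T@np.diag([1,np.sign(np.linalg.det(Vt.T@U.T))])@U.T)
        e=np.linalg.norm(b-a@R.T,axis=1)
        th=np.arctan2(R[1,0],R[0,0])
        print(k,np.round(P.mean(0),4),round(th,3),np.round(e*1000,1))
E
python3 - <<'E'
from h import *
S=lambda p:(190-.25+p[0]/2.3,130-.25+p[1]/2.3)
C=lambda p:(210-.25+p[0]/2.5,130-.25+p[1]/2.5)
print(calibration('side').keys())
for nm,ps,pc,z in [('jar',(384,267),(440,121),.042),('bottle',(323,75),(198,86),.085),('die',(280,173),(315,149),.06),('mortar',(423,172),(322,83),.042)]:
    print(nm,np.round(onz('side',S(ps),z),4),np.round(onz('scene',C(pc),z),4))
for cs,w,h in [([(298,21),(506,26),(510,84),(296,78)],.252,.1),([(210,410),(376,492),(322,588),(148,496)],.167,.1)]:
    rect([onz('side',S(p),.01) for p in cs][::1],w,h); print('rev');rect([onz('side',S(p),.01) for p in cs][::-1],w,h)
rect([onz('scene',C(p),.01) for p in [(669,187),(771,234),(690,335),(579,280)]][::-1],.167,.1)
a=np.load('side0.npy')[230:280,275:335]; save('c3',cv2.resize(a,None,fx=10,fy=10,interpolation=cv2.INTER_CUBIC))
a=np.load('scene0.npy')[190:240,360:420]; save('c4',cv2.resize(a,None,fx=10,fy=10,interpolation=cv2.INTER_CUBIC))
E
```

```text
dict_keys(['K', 'view'])
jar [0.4542 0.0781 0.042 ] [0.4568 0.0755 0.042 ]
bottle [ 0.5689 -0.1292  0.085 ] [ 0.572  -0.1301  0.085 ]
die [0.5804 0.0006 0.06  ] [0.5803 0.0009 0.06  ]
mortar [ 0.4419 -0.0564  0.042 ] [ 0.448 -0.06   0.042]
0 [ 0.5076 -0.2779] -2.915 [103.4 103.2 103.8 102.8]
1 [ 0.5076 -0.2779] 1.611 [209.3 174.1 206.  171.4]
2 [ 0.5076 -0.2779] 0.227 [103.4 103.2 103.8 102.8]
3 [ 0.5076 -0.2779] -1.531 [209.3 174.1 206.  171.4]
rev
0 [ 0.5076 -0.2779] -2.919 [3.3 3.6 4.6 3.4]
1 [ 0.5076 -0.2779] -1.352 [104.3 104.6 106.4 107.3]
2 [ 0.5076 -0.2779] 0.223 [3.3 3.6 4.6 3.4]
3 [ 0.5076 -0.2779] 1.79 [104.3 104.6 106.4 107.3]
0 [0.5052 0.3211] 2.921 [99.3 97.1 98.8 97.6]
1 [0.5052 0.3211] -1.283 [166.3  95.7 166.   96.1]
2 [0.5052 0.3211] -0.221 [99.3 97.1 98.8 97.6]
3 [0.5052 0.3211] 1.859 [166.3  95.7 166.   96.1]
rev
0 [0.5052 0.3211] 2.905 [1.3 2.6 1.6 2.3]
1 [0.5052 0.3211] -1.811 [48.1 49.  48.3 48.4]
2 [0.5052 0.3211] -0.236 [1.3 2.6 1.6 2.3]
3 [0.5052 0.3211] 1.33 [48.1 49.  48.3 48.4]
0 [0.5102 0.3218] 1.326 [50.7 48.1 48.1 49.9]
1 [0.5102 0.3218] 2.9 [3.  1.2 1.2 3.8]
2 [0.5102 0.3218] -1.816 [50.7 48.1 48.1 49.9]
3 [0.5102 0.3218] -0.241 [3.  1.2 1.2 3.8]
```

View pics/c3.png

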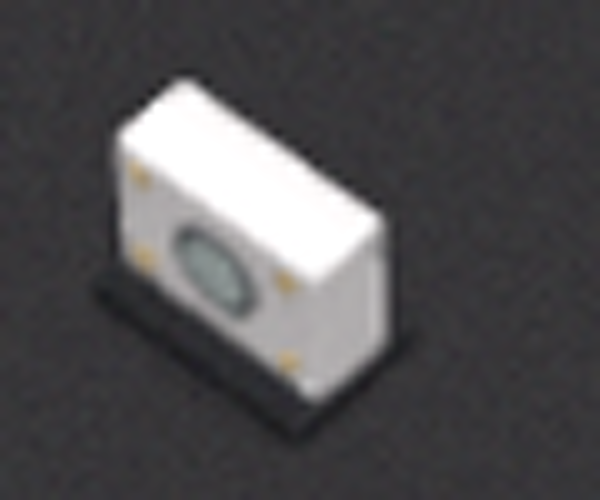

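View pics/c4.png

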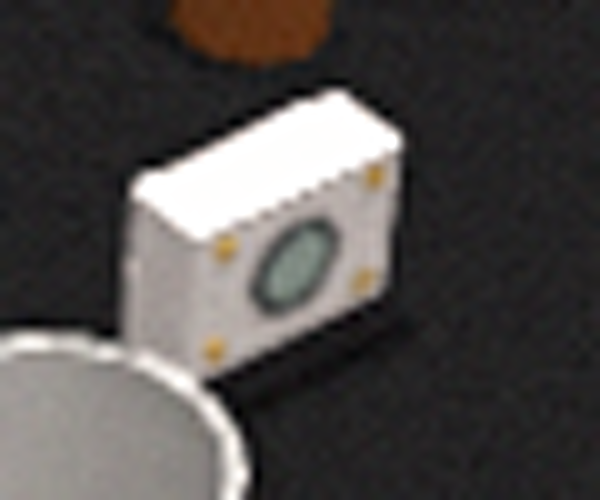

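```bash
python3 - <<'E'
from h import *
S=lambda p:(190-.25+p[0]/2.3,130-.25+p[1]/2.3)
C=lambda p:(210-.25+p[0]/2.5,130-.25+p[1]/2.5)
def loc(p,c,th):
    R=np.array([[np.cos(th),-np.sin(th)],[np.sin(th),np.cos(th)]]); return R.T@(p[:2]-c)
for p in [(380,50),(447,53)]: print('t3',loc(onz('side',S(p),.01),[.5076,-.2779],.223))
print('t2',loc(onz('side',S((278,503)),.01),[.5076,.3214],-.237))
print('cell side');rect([onz('side',(275+x/10-.45,230+y/10-.45),.052) for x,y in [(185,80),(385,215),(315,285),(118,132)]][::-1],.06,.022)
print('cell scene');rect([onz('scene',(360+x/10-.45,190+y/10-.45),.052) for x,y in [(338,90),(403,138),(200,238),(135,185)]][::-1],.06,.022)
print('beaker',onz('side',S((105,285)),0),onz('scene',C((384,348)),0), onz('side',S((97,228)),.09))
for p in [(127,96),(196,113),(144,185),(72,165)]: print('box',onz('side',S(p),.07))
print('wash',onz('side',S((178,95)),0))
print('jar2',onz('side',S((470,243)),.042))
for k,(c,th,xs) in {'t3':([.5076,-.2779],.223,[-.089,-.014,.075]),'t2':([.507,.3214],-.237,[-.0485,.0325])}.items():
    for x in xs: print(k,x,np.round(np.array(c)+x*np.array([np.cos(th),np.sin(th)]),4))
E
```

```text
t3 [ 0.02649268 -0.00160305]
t3 [-0.05386466  0.00062332]
t2 [-1.80145751e-02 -5.19352424e-05]
cell side
0 [0.5729 0.1231] 2.679 [0.9 1.4 1.3 0.7]
1 [0.5729 0.1231] -2.024 [27.9 26.4 25.9 26.8]
2 [0.5729 0.1231] -0.463 [0.9 1.4 1.3 0.7]
3 [0.5729 0.1231] 1.117 [27.9 26.4 25.9 26.8]
cell scene
0 [0.5728 0.123 ] 1.101 [27.  26.6 27.3 26.7]
1 [0.5728 0.123 ] 2.685 [0.4 0.4 0.5 0.3]
2 [0.5728 0.123 ] -2.04 [27.  26.6 27.3 26.7]
3 [0.5728 0.123 ] -0.456 [0.4 0.4 0.5 0.3]
beaker [0.72330669 0.14080307 0.        ] [0.72242658 0.13775318 0.        ] [0.71892783 0.14205969 0.09      ]
box [ 0.7687376  -0.05715043  0.07      ]
box [ 0.68803604 -0.05141912  0.07      ]
box [0.70432392 0.06144216 0.07      ]
box [0.78498444 0.05465954 0.07      ]
wash [ 0.74682082 -0.14392744  0.        ]
jar2 [0.3791851  0.02629886 0.042     ]
t3 -0.089 [ 0.4208 -0.2976]
t3 -0.014 [ 0.4939 -0.281 ]
t3 0.075 [ 0.5807 -0.2613]
t2 -0.0485 [0.4599 0.3328]
t2 0.0325 [0.5386 0.3138]
```

```bash
cat >> h.py <<'E'
from scipy.spatial.transform import Rotation as Ro
def go(x,y,z,phi):
    s=r.state(); R=Ro.from_quat(s['tcp_rot'])
    a=np.radians(phi+90); X=np.array([np.cos(a),np.sin(a),0]); Z=np.array([0,0,-1.]); T=Ro.from_matrix(np.c_[X,np.cross(Z,X),Z])
    w=(R.inv()*T).as_rotvec(); d=R.inv().apply(np.array([x,y,z])-s['ee_pos'])*1000
    print('turn',np.round(w,3),'shift',np.round(d,1),'n',np.linalg.norm(d)/41.7, 't',s['clock'],'w',s['grip_width'])
def wray(px,z,s):
    c=calibration('wrist');K=c['K'];M=np.array(c['mount'])
    u=np.array([(px[0]-K[0][2])/K[0][0],-(px[1]-K[1][2])/K[1][1],-1.])
    R=Ro.from_quat(s['tcp_rot']).as_matrix(); o=R@M[:3,3]+s['ee_pos']; d=R@M[:3,:3]@u
    return np.round(o+d*(z-o[2])/d[2],4)
E
python3 - <<'E'
from h import *
S=lambda p:(190-.25+p[0]/2.3,130-.25+p[1]/2.3)
print(onz('side',S((430,390)),0), onz('side',S((460,360)),0))
go(.445,-.058,.2,102.8)
E
```

```text
[ 3.87410069e-01  1.75173574e-01 -1.11022302e-16] [0.36629357 0.13516672 0.        ]
turn [ 0.001 -0.     0.225] shift [-375.8  429.3   26.3] n 13.696587585132507 t 0.15 w 0.08754115986387591
```

Emit:
apply_moves([
  [0, 0, 0.02, -12, 14, 1, 1],
  [0, 0, 0.05, -35, 40, 3, 1],
  [0, 0, 0.08, -60, 68, 5, 1],
  [0, 0, 0.1, -85, 97, 7, 1],
  [0, 0, 0.12, -110, 126, 9, 1],
  [0, 0, 0.14, -136, 155, 11, 1],
  [0, 0, 0.16, -162, 185, 13, 1],
  [0, 0, 0.18, -188, 215, 15, 1],
  [0, 0, 0.2, -214, 245, 17, 1],
  [0, 0, 0.22, -240, 274, 19, 1],
  [0, 0, 0.225, -266, 304, 21, 1],
  [0, 0, 0.225, -292, 334, 23, 1],
  [0, 0, 0.225, -318, 363, 25, 1],
  [0, 0, 0.225, -342, 391, 26, 1],
  [0, 0, 0.225, -362, 413, 26, 1],
  [0, 0, 0.225, -372, 425, 26, 1],
  [0, 0, 0.225, -376, 429, 26, 1],
  [0, 0, 0.225, -376, 429, 26, 1],
  [0, 0, 0.225, -376, 429, 26, 1],
])

```text
clock: 1.73
ee_pos: [0.4451, -0.0584, 0.2002]
tcp_rot: [-0.112, 0.994, 0.001, -0.001]
contact_force: [0.2, -0.0, -0.2]
grip_width: 0.0879
```

```bash
python3 - <<'E'
from h import *
s=r.state(); f=grab_frame('wrist'); save('w1',f); np.save('w1.npy',f); print(s['ee_pos'],s['tcp_rot'],s['joint_pos']); go(.445,-.058,.2,102.8)
import json; json.dump({k:np.array(v).tolist() for k,v in s.items()},open('w1.json','w'))
E
```

```text
[ 0.44507543 -0.05839984  0.20017357] [-1.11935108e-01  9.93715229e-01  5.34160411e-04 -5.39414206e-04] [ 3.09836159e-01 -8.17898499e-04 -5.00037788e-01 -1.43378194e-03
 -1.07242489e+00 -1.65560618e+00]
turn [ 0.001 -0.001 -0.   ] shift [-0.2  0.8  0.2] n 0.02044455525541956 t 1.7833 w 0.08740729017990459
```

View pics/w1.png

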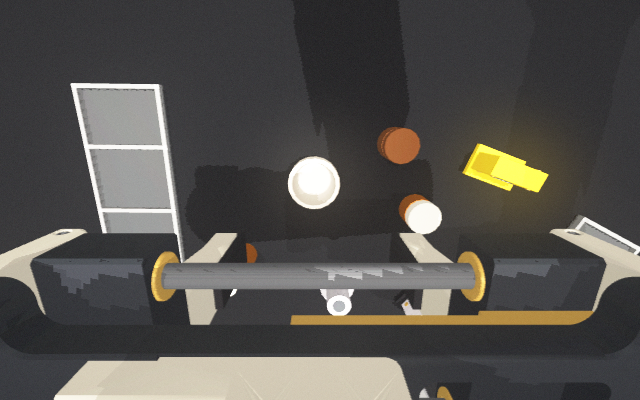

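The wrist view shows the mortar rim at (314,183), the brown look-alike at (398,145), the white-capped jar at (423,216) and the die top at (339,305).

```bash
python3 - <<'E'
from h import *
import json; s=json.load(open('w1.json'))
print('mortar',wray((314,182.5),.042,s),'jar',wray((423,217),.042,s),'die',wray((339,305.5),.06,s),'look',wray((399,145),.042,s))
print('tray3 corners',[wray(p,.01,s) for p in [(72,85),(160,85)]])
go(.445,-.059,.015,102.8)
E
```

```text
mortar [ 0.4415 -0.0636  0.042 ] jar [0.4536 0.0715 0.042 ] die [ 5.817e-01 -5.000e-04  6.000e-02] look [0.3794 0.0186 0.042 ]
tray3 corners [array([ 0.3985, -0.3576,  0.01  ]), array([ 0.3761, -0.2594,  0.01  ])]
turn [ 0.001 -0.001 -0.   ] shift [ -0.2  -0.4 185.2] n 4.440839841835711 t 1.7833 w 0.08740729017990459
```

Emit:
apply_moves([
  [0, 0, 0, 1, -1, 15, 1],
  [0, 0, 0, 1, -1, 45, 1],
  [0, 0, 0, 1, -1, 80, 1],
  [0, 0, 0, 1, -1, 110, 1],
  [0, 0, 0, 1, -1, 140, 1],
  [0, 0, 0, 1, -1, 165, 1],
  [0, 0, 0, 1, -1, 180, 1],
  [0, 0, 0, 1, -1, 186, 1],
  [0, 0, 0, 1, -1, 186, 1],
  [0, 0, 0, 1, -1, 186, 0.3],
  [0, 0, 0, 1, -1, 186, 0.1],
  [0, 0, 0, 1, -1, 186, 0],
  [0, 0, 0, 1, -1, 186, -0.2],
  [0, 0, 0, 1, -1, 186, -0.2],
  [0, 0, 0, 1, -1, 186, -0.2],
  [0, 0, 0, 1, -1, 186, -0.2],
], newtons=20)

```text
clock: 3.12
ee_pos: [0.4446, -0.0598, 0.0151]
tcp_rot: [-0.112, 0.994, 0.0, 0.0]
contact_force: [-1.2, -1.8, 7.2]
grip_width: 0.0601
```

```bash
python3 - <<'E'
from h import *
go(.581,-.261,.12,102.8)
E
```

```text
turn [0.001 0.001 0.001] shift [ -88.3 -226.4 -105.1] n 6.348601505454572 t 3.1167 w 0.06009478529033204
```

Emit:
apply_moves([
  [0, 0, 0, 0, 0, -5, -0.2],
  [0, 0, 0, 0, 0, -20, -0.2],
  [0, 0, 0, 0, 0, -45, -0.2],
  [0, 0, 0, 0, 0, -75, -0.2],
  [0, 0, 0, 0, 0, -100, -0.2],
  [0, 0, 0, -3, -8, -115, -0.2],
  [0, 0, 0, -10, -26, -120, -0.2],
  [0, 0, 0, -20, -51, -120, -0.2],
  [0, 0, 0, -31, -79, -120, -0.2],
  [0, 0, 0, -42, -108, -120, -0.2],
  [0, 0, 0, -53, -137, -120, -0.2],
  [0, 0, 0, -64, -165, -120, -0.2],
  [0, 0, 0, -74, -190, -120, -0.2],
  [0, 0, 0, -82, -210, -120, -0.2],
  [0, 0, 0, -86, -221, -120, -0.2],
  [0, 0, 0, -88, -226, -120, -0.2],
  [0, 0, 0, -88, -226, -120, -0.2],
  [0, 0, 0, -88, -226, -120, -0.2],
])

```text
clock: 4.62
ee_pos: [0.58, -0.26, 0.1348]
tcp_rot: [-0.112, 0.994, 0.001, -0.0]
contact_force: [0.1, -0.6, -0.7]
grip_width: 0.0604
```

```bash
python3 - <<'E'
from h import *
s=r.state(); f=grab_frame('wrist'); save('w2',f); f=grab_frame('side'); save('s2',f)
go(.581,-.261,.0185,102.8)
E
```

```text
turn [0.001 0.001 0.001] shift [ -0.5  -1.6 116.7] n 2.7986196890877792 t 4.7167 w 0.0604617076620982
```

View pics/s2.png

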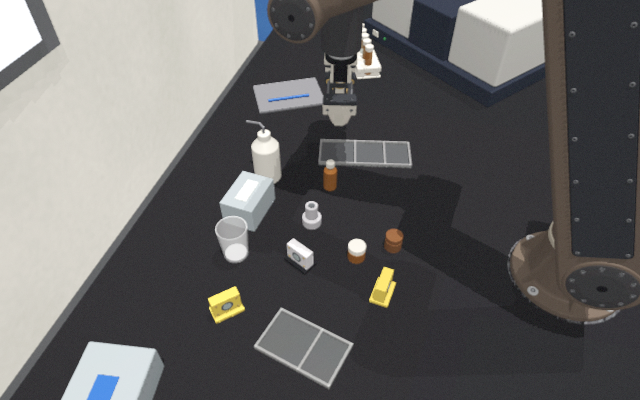

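View pics/w2.png

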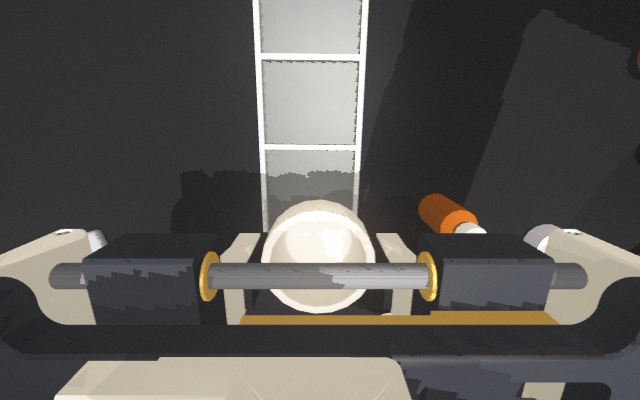

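The mortar is held upright. The wrist view shows the tray3 dividers at about (312,148) and (310,57), so I'll cross-check the tray position.

```bash
python3 - <<'E'
from h import *
s=r.state()
th=.224;u=np.array([np.cos(th),np.sin(th)])
for p,x in [((311.5,147.5),.0265),((309,57),-.0545)]:
    q=wray(p,.01,s); print(q, 'tray origin',q[:2]-x*u)
E
```

```text
[ 0.5355 -0.2763  0.01  ] tray origin [ 0.50966206 -0.28218648]
[ 0.4566 -0.2961  0.01  ] tray origin [ 0.50973841 -0.28399384]
```

Emit:
apply_moves([
  [0, 0, 0, 0, -3, 12, -0.2],
  [0, 0, 0, 0, -3.5, 35, -0.2],
  [0, 0, 0, 0, -3.5, 60, -0.2],
  [0, 0, 0, 0, -3.5, 82, -0.2],
  [0, 0, 0, 0, -3.5, 98, -0.2],
  [0, 0, 0, 0, -3.5, 108, -0.2],
  [0, 0, 0, 0, -3.5, 113, -0.2],
  [0, 0, 0, 0, -3.5, 115, -0.2],
  [0, 0, 0, 0, -3.5, 116, -0.2],
  [0, 0, 0, 0, -3.5, 116.5, -0.2],
  [0, 0, 0, 0, -3.5, 117, -0.2],
  [0, 0, 0, 0, -3.5, 117, -0.2],
])

```text
clock: 5.72
ee_pos: [0.5814, -0.263, 0.019]
tcp_rot: [-0.112, 0.994, 0.0, 0.001]
contact_force: [0.2, -0.3, -1.3]
grip_width: 0.0599
```

Emit:
apply_moves([
  [0, 0, 0, 0, 0, 0.5, -0.2],
  [0, 0, 0, 0, 0, 1, -0.2],
  [0, 0, 0, 0, 0, 1.3, -0.2],
  [0, 0, 0, 0, 0, 1.3, 0.4],
  [0, 0, 0, 0, 0, 1.3, 0.55],
  [0, 0, 0, 0, 0, 1.3, 0.7],
  [0, 0, 0, 0, 0, 1.3, 0.9],
  [0, 0, 0, 0, 0, 1.3, 0.9],
  [0, 0, 0, 0, 0, -5, 0.9],
  [0, 0, 0, 0, 0, -25, 0.9],
  [0, 0, 0, 0, 0, -55, 0.9],
  [0, 0, 0, 0, 0, -90, 1],
  [0, 0, 0, 0, 0, -120, 1],
  [0, 0, 0, 0, 0, -130, 1],
  [0, 0, 0, 0, 0, -131, 1],
])

```text
clock: 6.97
ee_pos: [0.583, -0.2637, 0.1543]
tcp_rot: [-0.112, 0.994, -0.001, 0.004]
contact_force: [0.4, -0.3, -0.4]
grip_width: 0.0875
```

```bash
python3 - <<'E'
from h import *
s=r.state(); print(s['ee_pos'])
f=grab_frame('wrist'); save('w3',f); 
go(.580,.0005,.15,102.8)
go(.570,-.13,.15,102.8)
E
```

```text
[ 0.58301445 -0.26369774  0.1542589 ]
turn [-0.001  0.005  0.001] shift [-56.8 257.6   2.3] n 6.326452316090944 t 7.0167 w 0.08772925805745468
turn [-0.001  0.005  0.001] shift [-18.  132.6   2.2] n 3.2099335855620272 t 7.0167 w 0.08772925805745468
```

View pics/w3.png

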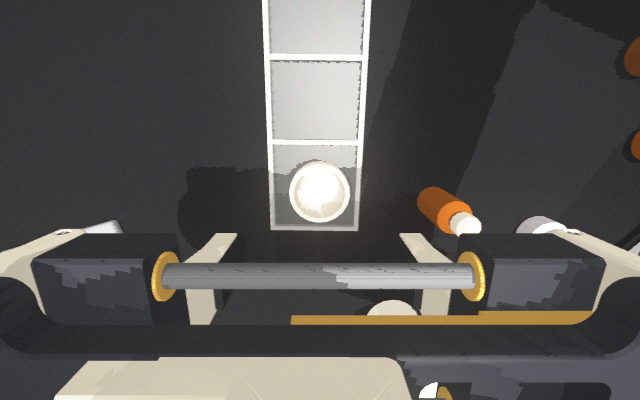

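```bash
python3 - <<'E'
from h import *
s=r.state()
m=wray((319,191.5),.045,s)
cs=[wray(p,.01,s) for p in [(273,142),(362,142),(358,230),(272,230)]]
print(m,np.mean(cs,0),cs)
E
```

```text
[ 0.5756 -0.2638  0.045 ] [ 0.5813 -0.2655  0.01  ] [array([ 0.5432, -0.3203,  0.01  ]), array([ 0.5225, -0.2298,  0.01  ]), array([ 0.6188, -0.2081,  0.01  ]), array([ 0.6407, -0.3038,  0.01  ])]
```

The mortar sits about 6 mm or less off its compartment centre. Next is the die.

Emit:
apply_moves([
  [0, 0, 0, -3, 12, 0, 1],
  [0, 0, 0, -8, 36, 0, 1],
  [0, 0, 0, -14, 66, 0, 1],
  [0, 0, 0, -21, 98, 0, 1],
  [0, 0, 0, -29, 132, 0, 1],
  [0, 0, 0, -37, 166, 0, 1],
  [0, 0, 0, -44, 200, 0, 1],
  [0, 0, 0, -51, 230, 0, 1],
  [0, 0, 0, -55, 249, 0, 1],
  [0, 0, 0, -57, 257, 0, 1],
  [0, 0, 0, -57, 257.5, 0, 1],
  [0, 0, 0, -57, 257.5, 0, 1],
])

```text
clock: 8.02
ee_pos: [0.5795, 0.0007, 0.1513]
tcp_rot: [-0.113, 0.994, -0.0, 0.002]
contact_force: [0.2, -0.6, 0.2]
grip_width: 0.0874
```

```bash
python3 - <<'E'
from h import *
s=r.state()
f=grab_frame('wrist'); save('w4',f); 
go(.580,.0005,.028,102.8)
E
```

```text
turn [-0.001  0.004  0.002] shift [ -0.    0.4 123.5] n 2.9610869850073023 t 8.0667 w 0.08767550419932045
```

View pics/w4.png

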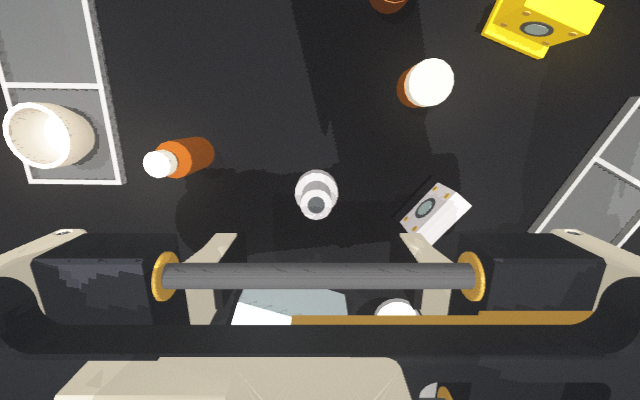

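Emit:
apply_moves([
  [0, 0, 0, 0, 0, 12, 1],
  [0, 0.002, 0, 0, 0, 36, 1],
  [0, 0.004, 0, 0, 0, 65, 1],
  [0, 0.004, 0, 0, 0, 92, 1],
  [0, 0.004, 0, 0, 0, 112, 1],
  [0, 0.004, 0, 0, 0, 121, 0.6],
  [0, 0.004, 0, 0, 0, 123, 0.2],
  [0, 0.004, 0, 0, 0, 123.5, -0.1],
  [0, 0.004, 0, 0, 0, 123.5, -0.3],
  [0, 0.004, 0, 0, 0, 123.5, -0.5],
  [0, 0.004, 0, 0, 0, 123.5, -0.7],
  [0, 0.004, 0, 0, 0, 123.5, -0.7],
  [0, 0.004, 0, 0, 0, 123.5, -0.7],
  [0, 0.004, 0, 0, 0, 123.5, -0.7],
  [0, 0.004, 0, 0, 0, 123.5, -0.7],
], newtons=35)

```text
clock: 9.32
ee_pos: [0.5805, -0.0001, 0.0285]
tcp_rot: [-0.112, 0.994, -0.001, 0.0]
contact_force: [1.2, -1.4, 3.2]
grip_width: 0.0287
```

```bash
python3 - <<'E'
from h import *
go(.4943,-.2825,.15,102.8)
E
```

```text
turn [-0.001  0.     0.002] shift [ 147.1 -256.1 -121.2] n 7.656519297779783 t 9.3167 w 0.028715152592233707
```

Emit:
apply_moves([
  [0, 0, 0, 0, 0, -4, -0.7],
  [0, 0, 0, 0, 0, -16, -0.7],
  [0, 0, 0, 0, 0, -38, -0.7],
  [0, 0, 0, 0, 0, -65, -0.7],
  [0, 0, 0, 0, 0, -92, -0.7],
  [0, 0, 0, 2, -4, -112, -0.7],
  [0, 0, 0, 10, -18, -120, -0.7],
  [0, 0, 0, 25, -44, -121, -0.7],
  [0, 0, 0, 42, -73, -121, -0.7],
  [0, 0, 0, 59, -103, -121, -0.7],
  [0, 0, 0, 76, -133, -121, -0.7],
  [0, 0, 0, 93, -162, -121, -0.7],
  [0, 0, 0, 110, -191, -121, -0.7],
  [0, 0, 0, 125, -218, -121, -0.7],
  [0, 0, 0, 137, -239, -121, -0.7],
  [0, 0, 0, 145, -251, -121, -0.7],
  [0, 0, 0, 147, -256, -121, -0.7],
  [0, 0, 0, 147, -256, -121, -0.7],
  [0, 0, 0, 147, -256, -121, -0.7],
])

```text
clock: 10.9
ee_pos: [0.4937, -0.2822, 0.149]
tcp_rot: [-0.112, 0.994, -0.0, -0.0]
contact_force: [-0.1, -0.0, -4.7]
grip_width: 0.0285
```

```bash
python3 - <<'E'
from h import *
f=grab_frame('wrist'); save('w5',f)
go(.4943,-.2825,.032,102.8)
E
```

```text
turn [-0.001 -0.     0.002] shift [-1.000e-01 -7.000e-01  1.172e+02] n 2.8117119491976164 t 10.95 w 0.0285293178563896
```

View pics/w5.png

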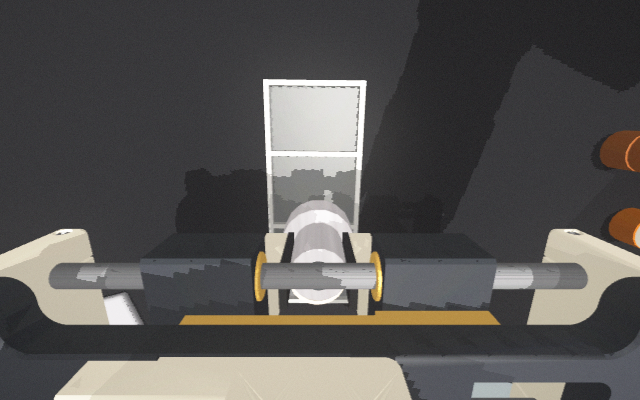

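Emit:
apply_moves([
  [0, 0, 0, 0, 0, 12, -0.7],
  [0, 0, 0, 0, 0, 35, -0.7],
  [0, 0, 0, 0, 0, 60, -0.7],
  [0, 0, 0, 0, 0, 82, -0.7],
  [0, 0, 0, 0, 0, 98, -0.7],
  [0, 0, 0, 0, 0, 108, -0.7],
  [0, 0, 0, 0, 0, 113, -0.7],
  [0, 0, 0, 0, 0, 115, -0.7],
  [0, 0, 0, 0, 0, 116.5, -0.7],
  [0, 0, 0, 0, 0, 117, -0.7],
  [0, 0, 0, 0, 0, 117.5, -0.7],
  [0, 0, 0, 0, 0, 118, -0.7],
  [0, 0, 0, 0, 0, 118, -0.7],
])

```text
clock: 12.03
ee_pos: [0.4942, -0.282, 0.0318]
tcp_rot: [-0.112, 0.994, -0.0, 0.0]
contact_force: [-0.2, -0.1, -4.7]
grip_width: 0.0286
```

Emit:
apply_moves([
  [0, 0, 0, 0, 0, 0.5, -0.7],
  [0, 0, 0, 0, 0, 1, -0.7],
  [0, 0, 0, 0, 0, 1, -0.7],
  [0, 0, 0, 0, 0, 1, -0.3],
  [0, 0, 0, 0, 0, 1, -0.1],
  [0, 0, 0, 0, 0, 1, 0.1],
  [0, 0, 0, 0, 0, 1, 0.3],
  [0, 0, 0, 0, 0, 1, 0.3],
  [0, 0, 0, 0, 0, -6, 0.3],
  [0, 0, 0, 0, 0, -25, 0.4],
  [0, 0, 0, 0, 0, -55, 0.6],
  [0, 0, 0, 0, 0, -85, 1],
  [0, 0, 0, 0, 0, -108, 1],
  [0, 0, 0, 0, 0, -118, 1],
  [0, 0, 0, 0, 0, -118, 1],
])

```text
clock: 13.28
ee_pos: [0.4957, -0.2824, 0.1532]
tcp_rot: [-0.113, 0.994, -0.001, 0.003]
contact_force: [0.0, 0.6, -0.1]
grip_width: 0.0856
```

```bash
python3 - <<'E'
from h import *
f=grab_frame('wrist'); save('w6',f)
go(.455,.075,.15,98)
E
```

```text
turn [-0.002  0.003  0.086] shift [-40.9 356.9   0.6] n 8.613706011253276 t 13.3333 w 0.08687350751347815
```

View pics/w6.png

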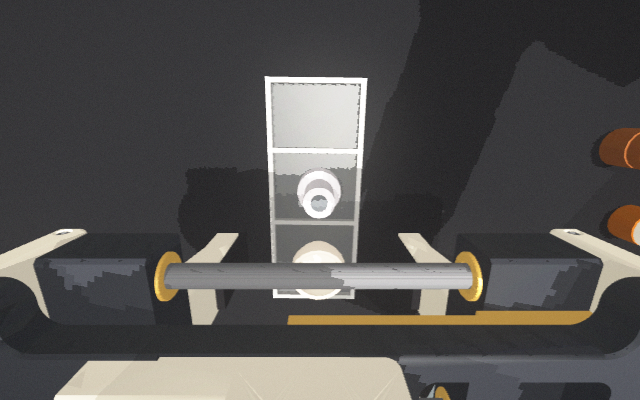

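```bash
python3 - <<'E'
from h import *
S=lambda p:(190-.25+p[0]/2.3,130-.25+p[1]/2.3)
for p,z in [((413,390),.008),((452,403),.008),((473,350),.008),((446,317),.052)]: print(onz('side',S(p),z))
E
```

```text
[0.4020742  0.18453965 0.008     ]
[0.36536905 0.18864972 0.008     ]
[0.35627963 0.12641257 0.008     ]
[0.38576248 0.1284141  0.052     ]
```

Emit:
apply_moves([
  [0, 0, 0, -1, 12, 0, 1],
  [0, 0, 0, -4, 36, 0, 1],
  [0, 0, 0, -8, 68, 0, 1],
  [0, 0, 0, -12, 102, 0, 1],
  [0, 0, 0, -16, 138, 0, 1],
  [0, 0, 0, -20, 174, 0, 1],
  [0, 0, 0, -24, 210, 0, 1],
  [0, 0, 0, -28, 246, 0, 1],
  [0, 0, 0, -32, 282, 0, 1],
  [0, 0, 0, -36, 315, 0, 1],
  [0, 0, 0, -39, 340, 0, 1],
  [0, 0, 0, -40.5, 353, 0, 1],
  [0, 0, 0, -41, 357, 0, 1],
  [0, 0, 0, -41, 357, 0, 1],
  [0, 0, 0, -41, 357, 0, 1],
])

```text
clock: 14.58
ee_pos: [0.4543, 0.0749, 0.1499]
tcp_rot: [-0.113, 0.994, -0.001, 0.001]
contact_force: [0.4, -0.0, -0.8]
grip_width: 0.0879
```

```bash
python3 - <<'E'
from h import *
f=grab_frame('wrist'); save('w7',f)
go(.455,.075,.015,102.8)
E
```

```text
turn [-0.002  0.002  0.002] shift [ -0.3   0.7 135. ] n 3.2383267780770244 t 14.6333 w 0.08750232170301424
```

View pics/w7.png

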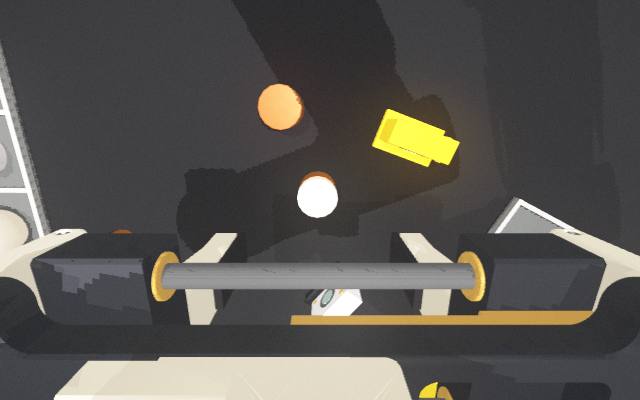

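The white-capped jar at (317,197) is centred under the tool. The all-brown look-alike at (279,106) stays clear.

Emit:
apply_moves([
  [0, 0, 0, 0, 0, 12, 1],
  [0, 0, 0, 0, 0.5, 38, 1],
  [0, 0, 0, 0, 0.5, 70, 1],
  [0, 0, 0, 0, 0.5, 98, 1],
  [0, 0, 0, 0, 0.5, 120, 1],
  [0, 0, 0, 0, 0.5, 132, 1],
  [0, 0, 0, 0, 0.5, 136, 0.6],
  [0, 0, 0, 0, 0.5, 137, 0.3],
  [0, 0, 0, 0, 0.5, 137, 0.1],
  [0, 0, 0, 0, 0.5, 137, -0.1],
  [0, 0, 0, 0, 0.5, 137, -0.3],
  [0, 0, 0, 0, 0.5, 137, -0.5],
  [0, 0, 0, 0, 0.5, 137, -0.5],
  [0, 0, 0, 0, 0.5, 137, -0.5],
  [0, 0, 0, 0, 0.5, 137, -0.5],
], newtons=20)

```text
clock: 15.88
ee_pos: [0.455, 0.0749, 0.0135]
tcp_rot: [-0.112, 0.994, -0.001, 0.001]
contact_force: [-0.7, 0.7, 5.0]
grip_width: 0.0395
```

```bash
python3 - <<'E'
from h import *
go(.4212,-.2995,.15,102.8)
E
```

```text
turn [-0.002  0.003  0.002] shift [ 116.2 -357.7 -136.1] n 9.591599655754381 t 15.8833 w 0.039476172320265956
```

Emit:
apply_moves([
  [0, 0, 0, 0, 0, -6, -0.5],
  [0, 0, 0, 0, 0, -25, -0.5],
  [0, 0, 0, 0, 0, -55, -0.5],
  [0, 0, 0, 0, 0, -88, -0.5],
  [0, 0, 0, 2, -5, -115, -0.5],
  [0, 0, 0, 8, -24, -130, -0.5],
  [0, 0, 0, 17, -52, -136, -0.5],
  [0, 0, 0, 28, -85, -136, -0.5],
  [0, 0, 0, 39, -120, -136, -0.5],
  [0, 0, 0, 50, -154, -136, -0.5],
  [0, 0, 0, 61, -188, -136, -0.5],
  [0, 0, 0, 72, -222, -136, -0.5],
  [0, 0, 0, 83, -256, -136, -0.5],
  [0, 0, 0, 94, -290, -136, -0.5],
  [0, 0, 0, 104, -320, -136, -0.5],
  [0, 0, 0, 111, -343, -136, -0.5],
  [0, 0, 0, 115, -354, -136, -0.5],
  [0, 0, 0, 116, -357.5, -136, -0.5],
  [0, 0, 0, 116, -357.5, -136, -0.5],
  [0, 0, 0, 116, -357.5, -136, -0.5],
])

```text
clock: 17.55
ee_pos: [0.4212, -0.2986, 0.1499]
tcp_rot: [-0.112, 0.994, -0.001, 0.001]
contact_force: [0.3, -0.1, -0.9]
grip_width: 0.0395
```

```bash
python3 - <<'E'
from h import *
f=grab_frame('wrist'); save('w8',f)
go(.4212,-.2995,.017,102.8)
E
```

```text
turn [-0.002  0.003  0.002] shift [  0.8  -0.8 133.1] n 3.1907680162692316 t 17.6 w 0.039829147759051546
```

View pics/w8.png

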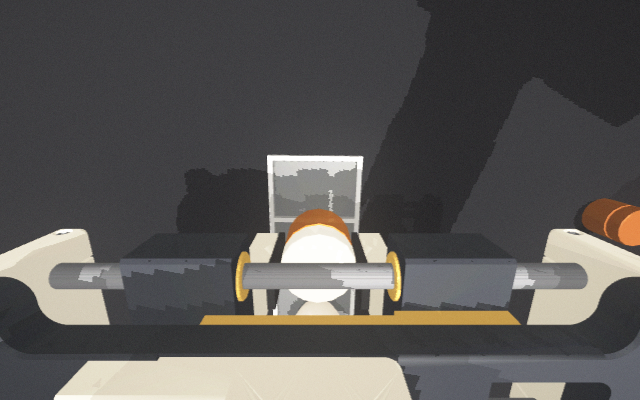

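Jar held over the narrow compartment; lower.

Emit:
apply_moves([
  [0, 0, 0, 0, 0, 12, -0.5],
  [0, 0, 0, 0.5, -0.5, 37, -0.5],
  [0, 0, 0, 0.5, -0.5, 66, -0.5],
  [0, 0, 0, 0.5, -0.5, 92, -0.5],
  [0, 0, 0, 0.5, -0.5, 112, -0.5],
  [0, 0, 0, 0.5, -0.5, 123, -0.5],
  [0, 0, 0, 0.5, -0.5, 129, -0.5],
  [0, 0, 0, 0.5, -0.5, 131, -0.5],
  [0, 0, 0, 0.5, -0.5, 132.5, -0.5],
  [0, 0, 0, 0.5, -0.5, 133.5, -0.5],
  [0, 0, 0, 0.5, -0.5, 134, -0.5],
  [0, 0, 0, 0.5, -0.5, 134, -0.5],
  [0, 0, 0, 0.5, -0.5, 134, -0.5],
])

```text
clock: 18.68
ee_pos: [0.4217, -0.2993, 0.0166]
tcp_rot: [-0.113, 0.994, -0.001, 0.002]
contact_force: [-0.2, -0.4, 0.4]
grip_width: 0.0396
```

Emit:
apply_moves([
  [0, 0, 0, 0, 0, 0.3, -0.5],
  [0, 0, 0, 0, 0, 0.3, -0.1],
  [0, 0, 0, 0, 0, 0.3, 0.05],
  [0, 0, 0, 0, 0, 0.3, 0.2],
  [0, 0, 0, 0, 0, 0.3, 0.4],
  [0, 0, 0, 0, 0, 0.3, 0.5],
  [0, 0, 0, 0, 0, 0.3, 0.5],
  [0, 0, 0, 0, 0, -6, 0.5],
  [0, 0, 0, 0, 0, -25, 0.6],
  [0, 0, 0, 0, 0, -55, 0.8],
  [0, 0, 0, 0, 0, -88, 1],
  [0, 0, 0, 0, 0, -115, 1],
  [0, 0, 0, 0, 0, -133, 1],
  [0, 0, 0, 0, 0, -136, 1],
])

```text
clock: 19.85
ee_pos: [0.423, -0.2999, 0.1571]
tcp_rot: [-0.113, 0.994, -0.003, 0.005]
contact_force: [1.1, -1.0, 0.2]
grip_width: 0.0872
```

```bash
python3 - <<'E'
from h import *
f=grab_frame('wrist'); save('w9',f)
go(.5705,-.130,.17,102.8)
E
```

```text
turn [-0.005  0.008  0.003] shift [-182.4  132.   -13.5] n 5.4080651053894035 t 19.9 w 0.08778706779376652
```

View pics/w9.png

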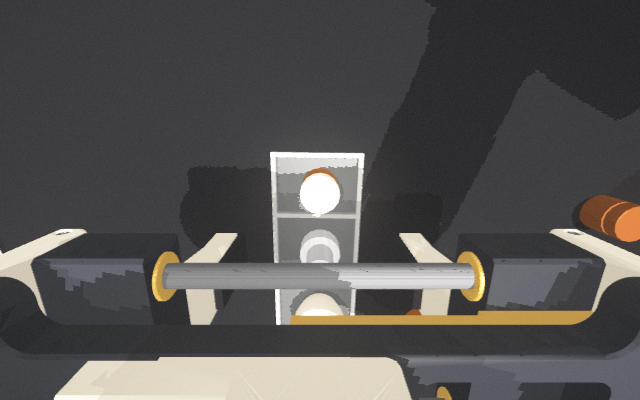

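Emit:
apply_moves([
  [0, 0, 0, -8, 6, -3, 1],
  [0, 0.002, 0, -26, 19, -8, 1],
  [0, 0.004, 0, -52, 38, -13, 1],
  [0, 0.006, 0, -80, 58, -13, 1],
  [0, 0.008, 0, -108, 78, -13, 1],
  [0, 0.008, 0, -136, 98, -13, 1],
  [0, 0.008, 0, -160, 116, -13, 1],
  [0, 0.008, 0, -176, 127, -13, 1],
  [0, 0.008, 0, -182, 132, -13, 1],
  [0, 0.008, 0, -182, 132, -13, 1],
  [0, 0.008, 0, -182, 132, -13, 1],
])

```text
clock: 20.82
ee_pos: [0.5695, -0.13, 0.1687]
tcp_rot: [-0.113, 0.994, -0.003, -0.001]
contact_force: [-0.7, -0.1, -0.1]
grip_width: 0.0876
```

```bash
python3 - <<'E'
from h import *
s=r.state();f=grab_frame('wrist'); save('w10',f);print(s['ee_pos'])
go(.5705,-.130,.027,102.8)
for p in [(317,205)]: print(wray(p,.085,s))
E
```

```text
[ 0.56946925 -0.12999759  0.16868404]
turn [-0.005 -0.001  0.002] shift [ -1.5   0.9 141.9] n 3.403595385223299 t 20.8667 w 0.08751247383431143
[ 0.5692 -0.1314  0.085 ]
```

View pics/w10.png

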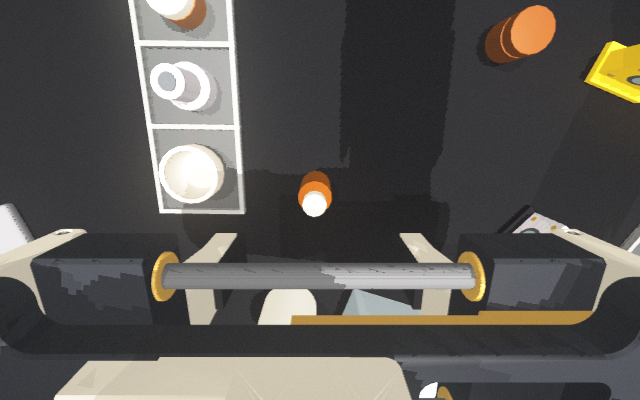

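Emit:
apply_moves([
  [0, 0, 0, -1, 0, 12, 1],
  [0, 0, 0, -1, -1, 38, 1],
  [0, 0, 0, -1, -1, 70, 1],
  [0, 0, 0, -1, -1, 100, 1],
  [0, 0, 0, -1, -1, 124, 1],
  [0, 0, 0, -1, -1, 137, 0.8],
  [0, 0, 0, -1, -1, 142, 0.5],
  [0, 0, 0, -1, -1, 142, 0.2],
  [0, 0, 0, -1, -1, 142, 0],
  [0, 0, 0, -1, -1, 142, -0.2],
  [0, 0, 0, -1, -1, 142, -0.4],
  [0, 0, 0, -1, -1, 142, -0.6],
  [0, 0, 0, -1, -1, 142, -0.6],
  [0, 0, 0, -1, -1, 142, -0.6],
  [0, 0, 0, -1, -1, 142, -0.6],
], newtons=20)

```text
clock: 22.12
ee_pos: [0.5708, -0.1319, 0.0275]
tcp_rot: [-0.113, 0.994, -0.003, 0.0]
contact_force: [-0.5, 0.1, 4.8]
grip_width: 0.0332
```

```bash
python3 - <<'E'
from h import *
go(.46,.331,.17,76.5)
E
```

```text
turn [-0.005  0.001  0.462] shift [   4.3  475.2 -145. ] n 11.915608095245153 t 22.1167 w 0.03324998251756017
```

Emit:
apply_moves([
  [0, 0, 0, 0, 0, -5, -0.6],
  [0, 0, 0, 0, 0, -20, -0.6],
  [0, 0, 0, 0, 0, -48, -0.6],
  [0, 0, 0, 0, 0, -80, -0.6],
  [0, 0, 0, 0, 0, -112, -0.6],
  [0, 0, 0, 0, 4, -134, -0.6],
  [0, 0, 0.02, 0, 20, -143, -0.6],
  [0, 0, 0.05, 0, 45, -145, -0.6],
  [0, 0, 0.08, 1, 78, -145, -0.6],
  [0, 0, 0.12, 1, 113, -145, -0.6],
  [0, 0, 0.16, 1, 148, -145, -0.6],
  [0, 0, 0.2, 2, 183, -145, -0.6],
  [0, 0, 0.24, 2, 218, -145, -0.6],
  [0, 0, 0.28, 2, 253, -145, -0.6],
  [0, 0, 0.32, 3, 288, -145, -0.6],
  [0, 0, 0.36, 3, 323, -145, -0.6],
  [0, 0, 0.4, 3, 356, -145, -0.6],
  [0, 0, 0.43, 4, 380, -145, -0.6],
  [0, 0, 0.45, 4, 392, -145, -0.6],
  [0, 0, 0.46, 4, 395, -145, -0.6],
])

```text
clock: 23.78
ee_pos: [0.4775, 0.2549, 0.1705]
tcp_rot: [0.116, 0.993, -0.002, 0.001]
contact_force: [-0.1, -0.3, -1.1]
grip_width: 0.0329
```

```bash
python3 - <<'E'
from h import *
go(.46,.331,.17,76.5)
s=r.state();f=grab_frame('wrist'); save('w11',f)
E
```

```text
turn [-0.005  0.002  0.003] shift [34.6 70.   0.1] n 1.8722125221441601 t 23.7833 w 0.03291272535134094
```

View pics/w11.png

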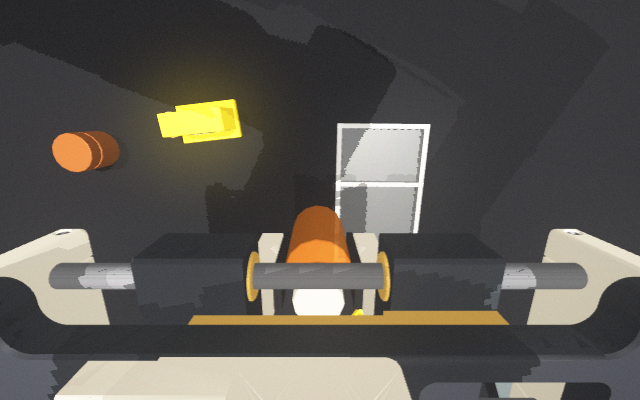

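```bash
python3 - <<'E'
from h import *
s=r.state();th=-.237;u=np.array([np.cos(th),np.sin(th)])
for p,x in [((380.5,184),-.016),((383.5,125.5),-.0835)]:
    q=wray(p,.01,s); print(q, 'origin',q[:2]-x*u)
E
```

```text
[0.4923 0.3242 0.01  ] origin [0.50785275 0.3204434 ]
[0.4287 0.3386 0.01  ] origin [0.5098659  0.31899524]
```

Emit:
apply_moves([
  [0, 0, 0, 5, 11, 0, -0.6],
  [0, 0, 0, 15, 31, 0, -0.6],
  [0, 0, 0, 25, 52, 0, -0.6],
  [0, 0, 0, 31, 65, 0, -0.6],
  [0, 0, 0, 33.5, 70, 0, -0.6],
  [0, 0, 0, 33.5, 70, 5, -0.6],
  [0, 0, 0, 33.5, 70, 20, -0.6],
  [0, 0, 0, 33.5, 70, 48, -0.6],
  [0, 0, 0, 33.5, 70, 78, -0.6],
  [0, 0, 0, 33.5, 70, 104, -0.6],
  [0, 0, 0, 33.5, 70, 122, -0.6],
  [0, 0, 0, 33.5, 70, 132, -0.6],
  [0, 0, 0, 33.5, 70, 136, -0.6],
  [0, 0, 0, 33.5, 70, 138, -0.6],
  [0, 0, 0, 33.5, 70, 138, -0.6],
])

```text
clock: 25.08
ee_pos: [0.4618, 0.3294, 0.0325]
tcp_rot: [0.116, 0.993, -0.002, 0.001]
contact_force: [-0.5, 0.4, -1.3]
grip_width: 0.0331
```

```bash
python3 - <<'E'
from h import *
go(.461,.331,.0305,76.5)
E
```

```text
turn [-0.004  0.002  0.002] shift [1.1 1.4 2. ] n 0.0648887132551978 t 25.0833 w 0.03314783026428224
```

Emit:
apply_moves([
  [0, 0, 0, 0.5, 0.5, 0.7, -0.6],
  [0, 0, 0, 1, 1, 1.4, -0.6],
  [0, 0, 0, 1, 1, 2, -0.6],
  [0, 0, 0, 1, 1, 2.4, -0.6],
  [0, 0, 0, 1, 1, 2.4, -0.6],
])

```text
clock: 25.5
ee_pos: [0.4612, 0.3309, 0.0305]
tcp_rot: [0.116, 0.993, -0.002, 0.001]
contact_force: [-0.3, 0.5, 0.5]
grip_width: 0.0332
```

Emit:
apply_moves([
  [0, 0, 0, 0, 0, 0.2, -0.6],
  [0, 0, 0, 0, 0, 0.2, -0.2],
  [0, 0, 0, 0, 0, 0.2, 0],
  [0, 0, 0, 0, 0, 0.2, 0.2],
  [0, 0, 0, 0, 0, 0.2, 0.4],
  [0, 0, 0, 0, 0, 0.2, 0.6],
  [0, 0, 0, 0, 0, 0.2, 0.6],
  [0, 0, 0, 0, 0, -6, 0.6],
  [0, 0, 0, 0, 0, -25, 0.8],
  [0, 0, 0, 0, 0, -55, 1],
  [0, 0, 0, 0, 0, -88, 1],
  [0, 0, 0, 0, 0, -115, 1],
  [0, 0, 0, 0, 0, -133, 1],
  [0, 0, 0, 0, 0, -140, 1],
  [0, 0, 0, 0, 0, -140, 1],
])

```text
clock: 26.75
ee_pos: [0.4616, 0.3322, 0.1729]
tcp_rot: [0.116, 0.993, -0.0, 0.002]
contact_force: [0.1, -0.0, 0.4]
grip_width: 0.0873
```

```bash
python3 - <<'E'
from h import *
f=grab_frame('wrist'); save('w12',f)
go(.5728,.123,.17,63.6)
E
```

```text
turn [-0.002  0.003  0.228] shift [-157.  -177.1    1.9] n 5.6761059261394555 t 26.8 w 0.08722672563953013
```

View pics/w12.png

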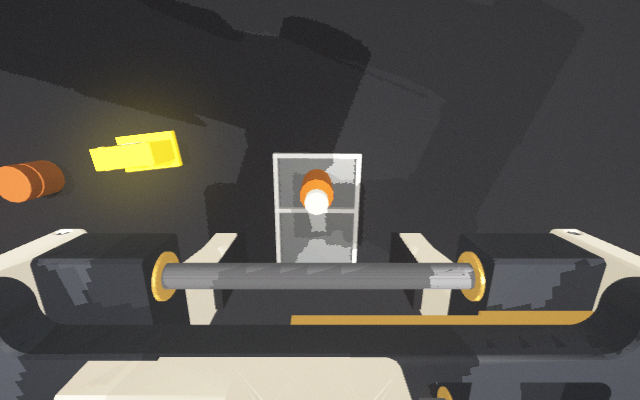

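Bottle upright in its compartment, with the cap at (316,201). Now the aluminium cell.

Emit:
apply_moves([
  [0, 0, 0.01, -8, -9, 0, 1],
  [0, 0, 0.03, -25, -28, 0, 1],
  [0, 0, 0.06, -49, -55, 0, 1],
  [0, 0, 0.1, -73, -82, 0, 1],
  [0, 0, 0.14, -97, -109, 0, 1],
  [0, 0, 0.18, -120, -136, 0, 1],
  [0, 0, 0.21, -140, -158, 0, 1],
  [0, 0, 0.225, -152, -172, 0, 1],
  [0, 0, 0.228, -157, -177, 0, 1],
  [0, 0, 0.228, -157, -177, 0, 1],
  [0, 0, 0.228, -157, -177, 0, 1],
])

```text
clock: 27.72
ee_pos: [0.5723, 0.1226, 0.1706]
tcp_rot: [0.229, 0.973, -0.002, 0.001]
contact_force: [0.0, 1.2, -0.1]
grip_width: 0.0874
```

```bash
python3 - <<'E'
from h import *
import json
s=r.state();f=grab_frame('wrist'); save('w13',f); save('w13c',cv2.resize(f[120:270,230:410],None,fx=4,fy=4,interpolation=cv2.INTER_CUBIC)); print(s['ee_pos'])
go(.5728,.123,.028,63.6)
E
```

```text
[0.57226585 0.12262418 0.17061539]
turn [-0.003  0.002 -0.   ] shift [ -0.3   0.4 143. ] n 3.428269399696446 t 27.7667 w 0.08738104013654281
```

View pics/w13.png

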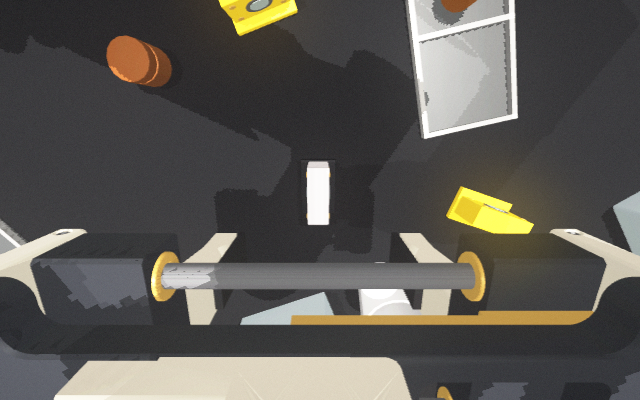

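View pics/w13c.png

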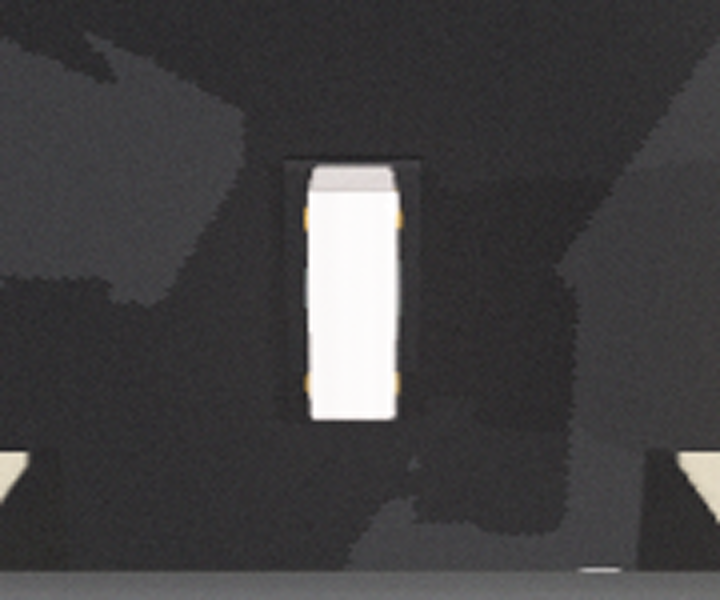

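Emit:
apply_moves([
  [0, 0, 0, 0, 0, 12, 1],
  [0, 0, 0, 0, 0, 38, 1],
  [0, 0, 0, 0, 0, 70, 1],
  [0, 0, 0, 0, 0, 102, 1],
  [0, 0, 0, 0, 0, 128, 0.8],
  [0, 0, 0, 0, 0, 143, 0.5],
  [0, 0, 0, 0, 0, 148, 0.2],
  [0, 0, 0, 0, 0, 148.5, 0],
  [0, 0, 0, 0, 0, 148.5, -0.2],
  [0, 0, 0, 0, 0, 148.5, -0.4],
  [0, 0, 0, 0, 0, 148.5, -0.6],
  [0, 0, 0, 0, 0, 148.5, -0.8],
  [0, 0, 0, 0, 0, 148.5, -0.8],
  [0, 0, 0, 0, 0, 148.5, -0.8],
  [0, 0, 0, 0, 0, 148.5, -0.8],
  [0, 0, 0, 0, 0, 148.5, -0.8],
], newtons=25)

```text
clock: 29.1
ee_pos: [0.5724, 0.1227, 0.0228]
tcp_rot: [0.228, 0.974, -0.001, 0.001]
contact_force: [-1.5, -0.7, 3.8]
grip_width: 0.0219
```

```bash
python3 - <<'E'
from h import *
go(.5396,.3125,.15,76.5)
E
```

```text
turn [-0.003  0.002 -0.225] shift [ 113.5  155.  -127.8] n 5.534773366975895 t 29.1 w 0.021895372448956563
```

Emit:
apply_moves([
  [0, 0, 0, 0, 0, -5, -0.8],
  [0, 0, 0, 0, 0, -20, -0.8],
  [0, 0, 0, 0, 0, -46, -0.8],
  [0, 0, 0, 0, 0, -76, -0.8],
  [0, 0, 0, 0, 0, -104, -0.8],
  [0, 0, -0.01, 3, 4, -121, -0.8],
  [0, 0, -0.03, 12, 17, -127, -0.8],
  [0, 0, -0.06, 29, 39, -128, -0.8],
  [0, 0, -0.1, 47, 65, -128, -0.8],
  [0, 0, -0.14, 66, 91, -128, -0.8],
  [0, 0, -0.18, 85, 116, -128, -0.8],
  [0, 0, -0.21, 100, 137, -128, -0.8],
  [0, 0, -0.22, 110, 150, -128, -0.8],
  [0, 0, -0.225, 113.5, 155, -128, -0.8],
  [0, 0, -0.225, 113.5, 155, -128, -0.8],
  [0, 0, -0.225, 113.5, 155, -128, -0.8],
])

```text
clock: 30.43
ee_pos: [0.5394, 0.3118, 0.1499]
tcp_rot: [0.118, 0.993, -0.002, 0.0]
contact_force: [-0.2, -0.5, -1.6]
grip_width: 0.0222
```

```bash
python3 - <<'E'
from h import *
f=grab_frame('wrist'); save('w14',f)
go(.5396,.3125,.0268,76.5)
E
```

```text
turn [-0.004  0.001 -0.001] shift [  0.3   1.5 123.2] n 2.9543018368917315 t 30.4833 w 0.021720503806443366
```

View pics/w14.png

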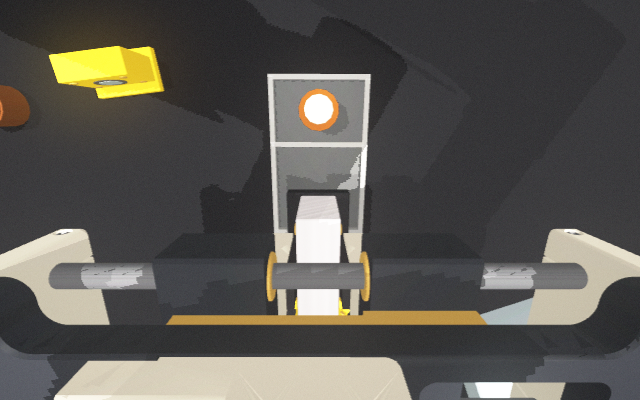

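The cell is held and aligned, and the bottle is upright at (319,109). Lower it now.

Emit:
apply_moves([
  [0, 0, 0, 0, 0.5, 12, -0.8],
  [0, 0, 0, 0, 1, 36, -0.8],
  [0, 0, 0, 0, 1, 64, -0.8],
  [0, 0, 0, 0, 1, 90, -0.8],
  [0, 0, 0, 0, 1, 108, -0.8],
  [0, 0, 0, 0, 1, 117, -0.8],
  [0, 0, 0, 0, 1, 121, -0.8],
  [0, 0, 0, 0, 1, 122.5, -0.8],
  [0, 0, 0, 0, 1, 123.5, -0.8],
  [0, 0, 0, 0, 1, 124, -0.8],
  [0, 0, 0, 0, 1, 124.2, -0.8],
  [0, 0, 0, 0, 1, 124.2, -0.8],
])

```text
clock: 31.48
ee_pos: [0.5402, 0.3123, 0.0267]
tcp_rot: [0.118, 0.993, -0.001, 0.001]
contact_force: [0.7, 0.1, -1.5]
grip_width: 0.0218
```

Emit:
apply_moves([
  [0, 0, 0, 0, 0, 0.5, -0.8],
  [0, 0, 0, 0, 0, 1, -0.8],
  [0, 0, 0, 0, 0, 1.4, -0.8],
  [0, 0, 0, 0, 0, 1.4, -0.8],
])

```text
clock: 31.82
ee_pos: [0.5403, 0.3125, 0.0258]
tcp_rot: [0.118, 0.993, -0.001, 0.001]
contact_force: [-1.6, -0.1, 2.6]
grip_width: 0.0218
```

Touchdown. Release and retreat.

Emit:
apply_moves([
  [0, 0, 0, 0, 0, 0, -0.8],
  [0, 0, 0, 0, 0, 0, -0.4],
  [0, 0, 0, 0, 0, 0, -0.2],
  [0, 0, 0, 0, 0, 0, 0],
  [0, 0, 0, 0, 0, 0, 0.3],
  [0, 0, 0, 0, 0, 0, 0.5],
  [0, 0, 0, 0, 0, 0, 0.5],
  [0, 0, 0, 0, 0, -6, 0.5],
  [0, 0, 0, 0, 0, -25, 0.7],
  [0, 0, 0, 0, 0, -55, 1],
  [0, 0, 0, 0, 0, -88, 1],
  [0, 0, 0, 0, 0, -118, 1],
  [0, 0, 0, 0, 0, -148, 1],
  [0, 0, 0, 0, 0, -165, 1],
  [0, 0, 0, 0, 0, -170, 1],
  [0, 0, 0, 0, 0, -170, 1],
])

```text
clock: 33.15
ee_pos: [0.5406, 0.3135, 0.1982]
tcp_rot: [0.118, 0.993, 0.0, 0.002]
contact_force: [-0.4, 0.7, -1.0]
grip_width: 0.0873
```

```bash
python3 - <<'E'
from h import *
s=r.state();print(s['ee_pos'],s['clock'])
f=grab_frame('wrist'); save('w15',f); 
f=grab_frame('side'); np.save('s15.npy',f); save('s15',cv2.resize(f[120:400,190:450],None,fx=2.1,fy=2.1,interpolation=cv2.INTER_CUBIC))
f=grab_frame('scene'); save('c15',f)
E
```

```text
[0.54058645 0.31346424 0.19818246] 33.15
```

View pics/s15.png

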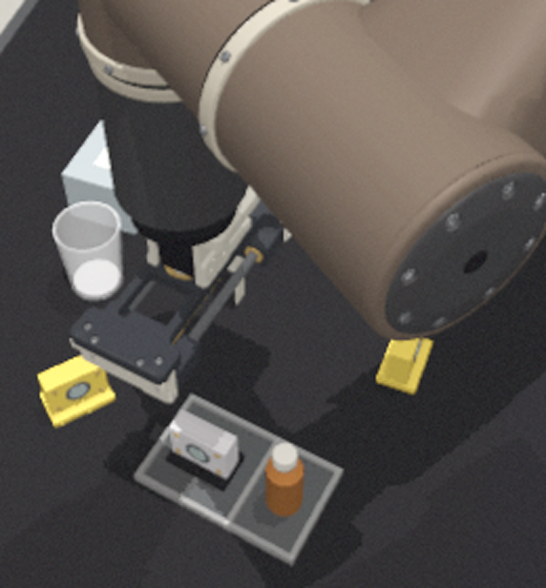

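View pics/w15.png

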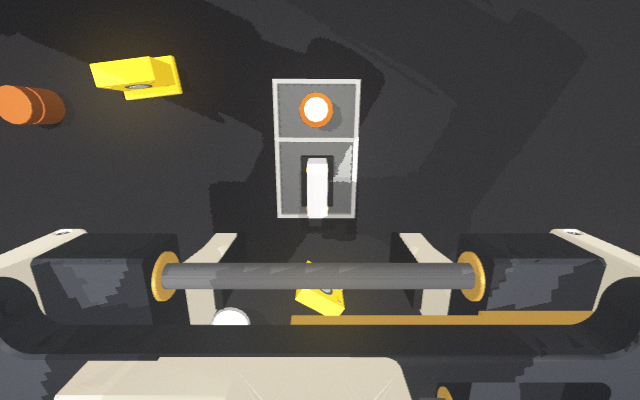

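View pics/c15.png

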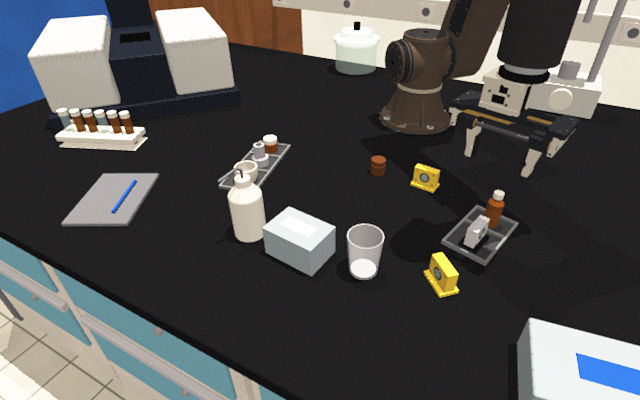

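```bash
python3 - <<'E'
from h import *
S=lambda p:(190-.25+p[0]/2.1,120-.25+p[1]/2.1)
def loc(p,c,th):
    R=np.array([[np.cos(th),-np.sin(th)],[np.sin(th),np.cos(th)]]); return np.round(R.T@(p[:2]-c)*1000,1)
print('cell',loc(onz('side',S((205,434)),.055),[.5075,.321],-.237))
print('bottle',loc(onz('side',S((286,453)),.088),[.5075,.321],-.237))
import cv2
f=cv2.imread('pics/c15.png')[130:200,210:300]; cv2.imwrite('pics/c15z.png',cv2.resize(f,None,fx=7,fy=7,interpolation=cv2.INTER_CUBIC))
E
```

```text
cell [31.2  2.4]
bottle [-50.5  -0.6]
```

View pics/c15z.png

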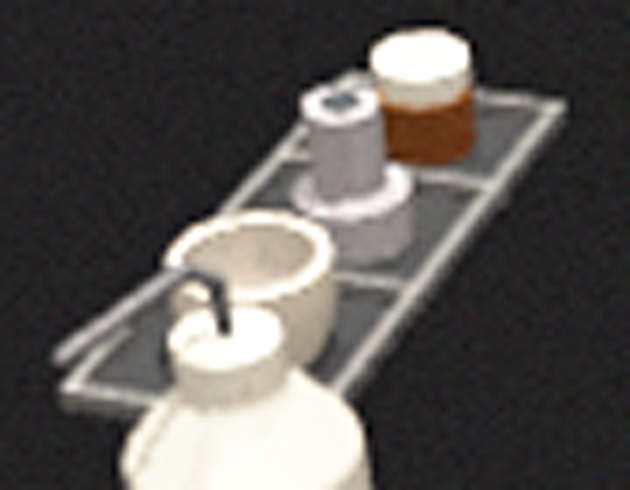

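All five pieces stand upright in their compartments. Handing in.

```bash
python3 -c "
from h import *
print(job_done())"
```

```text
the job is handed in; nothing more can be done
None
```

I placed all five pieces and handed the job in at about 33 s of the 104 s allowed. The mortar, die and jar are in the three-compartment tray, and the cell and bottle are in the two-compartment tray. Each was lowered until it touched, or to within about 0.5 mm of that, and then released.

- **Pieces:** The last pictures show all five upright, one to a compartment, with the gripper clear above.
    - **Cell and bottle:** in the final side view they measured within about 3 mm of their compartment centres.
    - **Mortar:** right after release the wrist camera put it about 6 mm off centre, against the 17–18 mm allowed.
    - **Die and jar:** checked only by eye in the pictures, at the planned positions.
- **Bystanders:** The beaker, wash bottle and tissue box show no visible movement in the scene view. I did not measure them.
- **Disagreement:** The wrist camera and the fixed cameras differed by up to about 7 mm on positions, mostly in y. I aimed at values between them, well inside the tolerances.

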